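Open the control box and light its terminal block

ROBOT

A 7-joint arm with a two-finger parallel gripper is mounted at the origin on the work surface. World frame = base frame: x ahead of the robot, y to its left, z up, the work surface at z = 0. Lengths are in m, angles in rad, forces in N, time in s.
With the tool pointing down it reaches from about 0.425 to 0.825 m from the base axis. Payload 3.6 kg.
Tool frame: the origin (TCP) lies between the finger pads; the fingertips stand 19 mm ahead of it and the grasp point (between the pads) is the TCP; z points along the fingers, y is the direction in which the jaws open and shut (so a half turn about z gives the same grasp; the last joint's range is limited). The gripper opens to 93 mm and grips with 3 to 60 N. Pads are 15 mm wide; open, the fingers measure 128 mm over their backs; the gripper's body (75 mm by 188 mm) begins 65 mm behind the grasp point.
Start: joints at [1.248, 0.615, -0.013, 1.423, 0.008, 1.103, -0.04], TCP at [0.19, -0.622, 0.238] pointing down, gripper open.
Joint ranges: [-3.12, 3.12], [-0.3, 2.06], [-1.34, 1.32], [0.26, 2.42], [-1.36, 4.5], [0.01, 1.98], [-2.84, 2.84]. Speed limits (rad/s): [2.79, 2.79, 3.14, 3.14, 3.14, 3.14, 3.14].

INTERFACE

Orientations are given as a rotation vector (axis times angle).
In Python, from bench import * gives the robot as it stands.
- The arm moves only by the tool send_rows, never from a script. Its argument "increments" is a list of rows, each a list of 2 entries, a list of its own where there are three numbers: the shift along the tool's x, y, z in cm, then the turn about the tool's z in degrees. A call has 1 to 12 rows; each row shifts and turns the commanded pose from where the row before left it, along the tool's axes as they then stand; what a row does not reach is not made up. A row lasts 1/8 s, in which the tool goes at most 62.5 mm and 10.7 degrees, less where a joint would pass 70% of its speed; a pose out of reach is approached as far as the arm can. A call with a gripper value outside its range is refused whole. "grip" is the finger opening in cm, from 0 to 9.3, set as the call begins (left out, the last holds). The fingers move at their own pace and stop on an object; "grip_force" is the grip in N (left out, the last holds). Time passes only in rows, so rows that do not move let the fingers close. It gives the time, the measured TCP pose, the force and the opening at its end, in the units of the state.
- get_obs(): the state, without advancing time (a new reading comes with each control period).
- capture(name): name is "scene" or "top"; returns a dict with "pixels" (384x512x3 uint8, red, green, blue), "K" (3x3 intrinsics, pixels), "dist_coeffs" ([k1, k2, p1, p2, k3] as OpenCV has them; the pictures are not rectified), "view" (4x4, takes a point from world to camera coordinates). Camera axes: x right, y up, looking along -z (the intrinsics and any distortion apply to the point x, -y, -z); pixel columns grow to the right and rows downward; lengths in m; the calibration is good to about 2 mm. A picture is of the moment at which its call begins. There is no depth.
- finish_job(): hands the job in, once; it reports no verdict.
Trained networks look in a picture, given as the dict that the camera call returned (one of the last four; its "shot" number tells which), for a name from the list of things; names that differ only in an ending like _2 or _b are one class to them, and where a whole thing is asked for, a point or a joint stands for the part that bears it (a point fixed in the world has none). Each returns a list of dicts, best first, with "confidence" (0 to 1); they miss things now and then, are a little off and sometimes report something else, mostly with a low value. They report only what shows in the picture. A call takes as long as a camera call.
- regions_of(picture, target): "region" (384x512 bool, what is visible of it).
- tip_of(picture, target): "position" ([x, y, z] in m, in world coordinates, good to about 4 mm: a listed point, or the origin of a listed thing).
The state is a dict: "time_s": time; "q": joint angles; "qvel": joint speeds; "joint_efforts": joint torques, N m; "tcp_pos": TCP position; "tool_rot": TCP orientation; "contact_force": force on the tool from outside, world axes, zero at the start; "moment": the same for the moment, N m; "opening": finger opening in m.
Only numpy, scipy, OpenCV 4.12 (cv2) and the standard library are available. Lean on these libraries where they do the work, as an engineer would, in place of code of your own. Each camera call takes 0.05 s, during which the arm holds its last target.

TASK

Fold the hinged cover of the control box up until it stands upright. Then draw the inspection torch straight up out of its charging dock, tip it forward and finish while still holding it in the air, gripped and still, a hand's length from the box's terminal block on the open side of the cover, its beam slanting well down onto the middle of the block. Leave the cup, tape roll and screwdriver alone.

Things in the scene. Friction and masses are not known exactly. Their poses are not given: they have to be found in the camera images.
- box: Grey sheet-metal control box fixed to the bench, 150 mm deep (its x) by 200 mm wide (its y) by 75 mm high, walls 4 mm, open on top under a hinged cover. Origin at the centre of its underside; its -x side is the front (robot side, with three black cable glands that stick out 20 mm), its +x side carries the hinge. The dock stands at least 60 mm away from it, to its left or right.
- block_top (a point): Middle of the top of the grey terminal block (40 x 90 mm, long along the box's y) inside the box, 50 mm above the bench and 25 mm below the box's rim, over the centre of the box; axes as the box.
- cover (a joint): Angle of the box's cover about its hinge: 0 = shut and flat, 1.571 = standing upright, 2.2 = leaning back on its stop. It starts shut or a little ajar (0 to 0.35). The hinge is stiff: the cover (0.32 kg, 4 mm plate reaching 154 mm from the hinge, 208 mm wide) stays where it is left, and takes up to about 6 N at the handle to raise. The front edge rises; the cover's outer face looks away from the robot side when upright.
- cover_hinge (a point): Middle of the hinge axis, on the box's far (+x) rim: 75 mm along +x from the box's centre and 75 mm above the bench. The axis lies along the box's y; the cover opens by a positive turn about +y.
- cover_handle (a point): Middle of the round steel bar of the bow handle on the cover's outer face, near its front edge: bar 10 mm thick, parallel to the hinge, free over 84 mm between its bends; in the cover's frame 125 mm from the hinge axis along the cover (-x) and 39 mm above the hinge axis (+z), which leaves 30 mm free between bar and cover. Axes turn with the cover (z = outward from its outer face, x = from front edge to hinge).
- dock: Black charging dock fixed to the bench: base 80 x 85 x 12 mm and on it a cup (41 mm along x, 45 mm along y outside) whose rim is 44 mm above the bench. Its pocket (29 x 33 mm, 32 mm deep) holds the torch's foot with 1.5 mm play all round. Origin at the centre of its underside.
- torch_grip (a point): Grip point on the centre line of the right-angle inspection torch (mid-grey body and head, black ribs), 82 mm above its foot: body 26 mm (its x) by 30 mm (its y), flat sides, 108 mm high, carrying a round head 29 mm across whose top is 137 mm above the foot, 55 mm above this point. 0.13 to 0.25 kg. It stands upright in the dock, foot 12 mm above the bench. z = up its body, x = the way it shines; in the dock x is that of the dock.
- torch_lens (a point): Centre of the torch's round lens (23 mm), on the front of the head: 25 mm along the torch's x and 40 mm along its z from the grip point. The beam leaves along +x; axes as the torch.
- paper_cup: White paper cup, 78 mm across, 85 mm high, at the left of the bench; leave it alone.
- tape_roll: Dark roll of tape, 100 mm across, 26 mm high, lying at the right of the bench; leave it alone.
- screwdriver: Screwdriver lying at the right of the bench; leave it alone.

How it is judged:
By the outcome, as a careful person would: the job done as asked, in the order asked, and still so for the second after the job is handed in, while the arm keeps its last pose, push and grip.
It also fails if it takes over 58 s, if anything falls off the work surface, if the arm or the gripper's body presses on something with over 40 N, if the wrist force passes 120 N, or if a joint passes its speed limit or range.

## Working session

There is one attempt and no reset: what is moved stays moved. The work goes in short steps, Python scripts to look and compute and a tool call to move; the robot and the scene stay as the last step left them, time stands still between calls to the robot, and variables do not carry over. Pictures are saved under pics/ and viewed, and the job is handed in when it is done.

Besides the shell and the picture viewer there is one more tool, called after "Call:" in YAML: its name, and indented under it one key for each argument. send_rows: Moves the arm, as the interface text tells. Its arguments: {"type":"object","properties":{"increments":{"type":"array","items":{"type":"array"}},"grip":{"type":"number"},"grip_force":{"type":"number"}},"required":["increments"]}

```bash
mkdir -p pics; ls; python3 - <<'E'
from bench import *
import cv2,numpy as np
print({k:np.round(v,3) for k,v in get_obs().items()})
for n in ("scene","top"):
    c=capture(n); cv2.imwrite(f"pics/{n}0.png",c["pixels"][:,:,::-1])
    print(n,np.round(c["K"],1).tolist(),c["dist_coeffs"],np.round(c["view"],3).tolist())
    for t in ["box","block_top","cover_hinge","cover_handle","dock","torch_grip","torch_lens","paper_cup","tape_roll","screwdriver"]:
        try: print(t,[(np.round(d["position"],4).tolist(),round(d["confidence"],2)) for d in tip_of(c,t)][:2])
        except Exception as e: print(t,e)
E
```

```text
pics
{'time_s': np.float64(0.0), 'q': array([ 1.248,  0.616, -0.013,  1.425,  0.008,  1.103, -0.04 ]), 'qvel': array([-0.   , -0.   ,  0.001, -0.001, -0.001,  0.001,  0.001]), 'joint_efforts': array([-0.0000e+00, -4.5893e+01,  2.0900e-01, -1.6574e+01, -6.1000e-02,
        2.1000e-02,  0.0000e+00]), 'tcp_pos': array([ 0.19 , -0.621,  0.237]), 'tool_rot': array([-3.105e+00, -4.640e-01,  1.000e-03]), 'contact_force': array([0.396, 0.553, 0.306]), 'moment': array([-0.035,  0.061,  0.012]), 'opening': np.float64(0.093)}
scene [[425.3, 0.0, 253.5], [0.0, 425.3, 188.3], [0.0, 0.0, 1.0]] [-0.03621957  0.          0.          0.          0.        ] [[0.21, 0.978, -0.007, -0.088], [-0.719, 0.159, 0.677, 0.342], [0.663, -0.137, 0.736, -1.652], [0.0, 0.0, 0.0, 1.0]]
box [([0.5399, 0.1774, -0.0029], 0.75)]
block_top [([0.5359, 0.1735, 0.0503], 0.67), ([0.5442, -0.1809, 0.0944], 0.37)]
cover_hinge [([0.6077, 0.1511, 0.0786], 0.71), ([0.5403, 0.1743, -0.0002], 0.29)]
cover_handle [([0.4952, 0.1835, 0.1122], 0.75)]
dock [([0.5441, -0.1778, 0.0047], 0.82), ([0.538, 0.1741, 0.0478], 0.51)]
torch_grip
[... 252 characters left out ...]
.56)]
top [[466.7, 0.0, 253.2], [0.0, 466.7, 183.4], [0.0, 0.0, 1.0]] [-0.08887837  0.          0.          0.          0.        ] [[-0.019, -1.0, -0.012, -0.003], [0.986, -0.021, 0.165, -0.554], [-0.165, -0.009, 0.986, -1.64], [0.0, 0.0, 0.0, 1.0]]
box [([0.5345, 0.177, 0.0024], 0.81)]
block_top [([0.5387, 0.1752, 0.0477], 0.79)]
cover_hinge [([0.6102, 0.1477, 0.0777], 0.95)]
cover_handle [([0.4886, 0.1887, 0.1169], 0.91)]
dock [([0.545, -0.1772, -0.0], 0.74), ([0.5425, 0.1751, -0.0], 0.33)]
torch_grip [([0.5471, -0.1819, 0.0935], 0.57)]
torch_lens []
paper_cup [([0.5471, 0.4178, -0.0031], 0.96)]
tape_roll [([0.4645, -0.4348, -0.0029], 0.72)]
screwdriver [([0.6436, -0.4478, -0.003], 0.45)]
```

View pics/scene0.png

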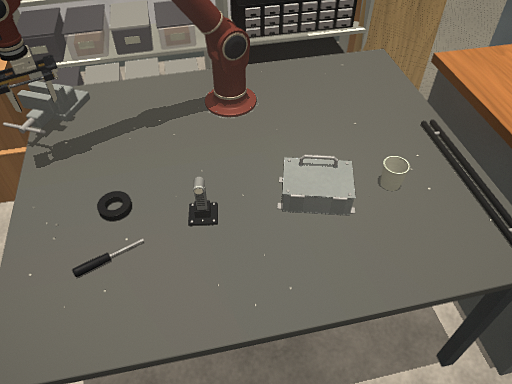

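View pics/top0.png

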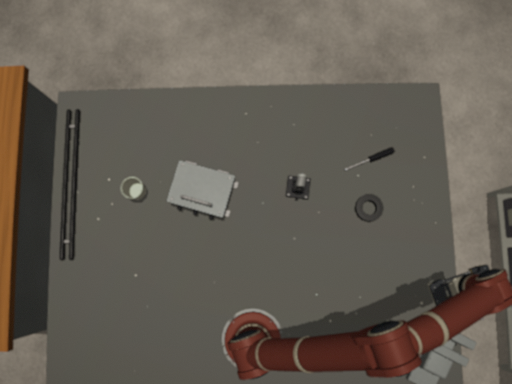

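```bash
cat > h.py <<'E'
from bench import *
import cv2,numpy as np
def to_plane(c,px,z):
    px=np.asarray(px,float).reshape(-1,1,2)
    n=cv2.undistortPoints(px,np.array(c["K"]),np.array(c["dist_coeffs"])).reshape(-1,2)
    V=np.array(c["view"]);R=V[:3,:3];o=-R.T@V[:3,3]
    d=np.c_[n[:,0],-n[:,1],-np.ones(len(n))]@R
    return o+d*((z-o[2])/d[:,2])[:,None]
def proj(c,P):
    V=np.array(c["view"]);p=np.atleast_2d(P)@V[:3,:3].T+V[:3,3]
    p=p*[1,-1,-1]
    return cv2.projectPoints(p,np.zeros(3),np.zeros(3),np.array(c["K"]),np.array(c["dist_coeffs"]))[0].reshape(-1,2)
def save(c,name,crop=None,s=1):
    im=c["pixels"][:,:,::-1]
    if crop: im=im[crop[1]:crop[3],crop[0]:crop[2]]
    cv2.imwrite("pics/"+name,cv2.resize(im,None,fx=s,fy=s,interpolation=cv2.INTER_CUBIC))
E
python3 - <<'E'
from h import *
for n in ("top","scene"):
    c=capture(n)
    for t,z in (("cover",.077),("box",.077),("dock",.012),("torch_grip",.12)):
        for r in regions_of(c,t)[:1]:
            m=r["region"].astype(np.uint8)
            cs,_=cv2.findContours(m,0,1); k=max(cs,key=cv2.contourArea)
            w=to_plane(c,k.reshape(-1,2),z)[:,:2].astype(np.float32)*1000
            print(n,t,r["confidence"],m.sum(),cv2.minAreaRect(w),cv2.boundingRect(k))
    for t in ["box","block_top","cover_hinge","cover_handle","dock","torch_grip","torch_lens"]:
        print(t,[(np.round(d["position"],4).tolist(),round(d["confidence"],2)) for d in tip_of(c,t)][:1])
    if n=="top":
        save(c,"t1.png",(150,140,330,240),4); 
    else: save(c,"s1.png",(180,130,380,240),4)
E
```

```text
top cover 0.87 2495 ((535.1818237304688, 173.2613525390625), (212.23593139648438, 156.4503173828125), 73.8006820678711) (167, 161, 66, 55)
top box 0.73 2789 ((528.3887329101562, 166.40850830078125), (230.5167694091797, 181.7205352783203), 73.2856674194336) (167, 161, 71, 59)
top dock 0.86 362 ((541.218505859375, -178.65460205078125), (84.92729187011719, 80.24531555175781), 80.49578094482422) (286, 176, 25, 24)
top torch_grip 0.58 131 ((544.5671997070312, -179.30511474609375), (29.826826095581055, 57.48064422607422), 72.32707214355469) (295, 174, 11, 16)
box [([0.5429, -0.1783, 0.001], 0.4)]
block_top [([0.5375, 0.1731, 0.0505], 0.89)]
cover_hinge [([0.6071, 0.1477, 0.0775], 0.65)]
cover_handle [([0.4912, 0.1871, 0.1161], 0.88)]
dock [([0.5437, -0.1748, 0.0018], 0.72)]
torch_grip [([0.5444, -0.1812, 0.0908], 0.42)]
torch_lens [([0.5663, -0.1903, 0.137], 0.46)]
scene cover 0.82 2760 ((530.9310302734375, 172.46408081054688), (207.52554321289062, 175.8662567138672), 71.8233642578125) (282, 155, 73, 44)
scene box 0.57 3905 ((558.8157958984375, 159.0400390625), (213.8448944091797, 236.88560485839844), 72.64741516113281) (278, 155, 77, 61)
scene dock 0.84 576 ((551.00146484375, -181.09368896484375), (85.05833435058594, 85.33776092529297), 80.37938690185547) (188, 203, 30, 23)
scene torch_grip 0.62 361 ((565.3180541992188, -182.12220764160156), (33.23948669433594, 122.14154052734375), 87.1957778930664) (193, 177, 15, 33)
box [([0.5397, 0.1726, -0.0003], 0.97)]
block_top [([0.5376, 0.1724, 0.0496], 0.61)]
cover_hinge [([0.6085, 0.1499, 0.0794], 0.62)]
cover_handle [([0.4951, 0.1831, 0.1103], 0.66)]
dock [([0.545, -0.1791, 0.0036], 0.91)]
torch_grip [([0.5414, 0.1758, -0.0001], 0.71)]
torch_lens [([0.5711, -0.181, 0.1352], 0.92)]
```

View pics/t1.png

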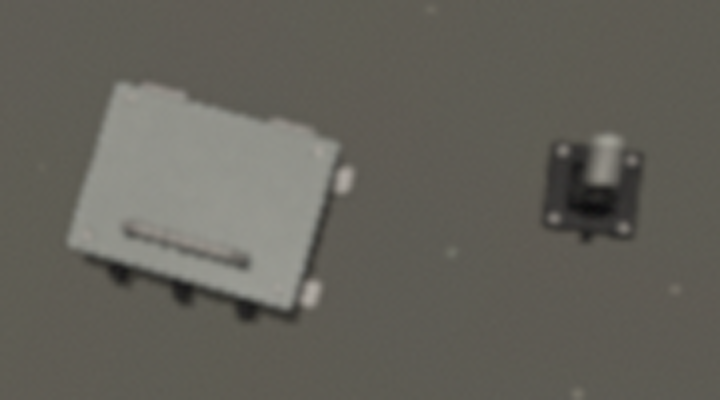

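View pics/s1.png

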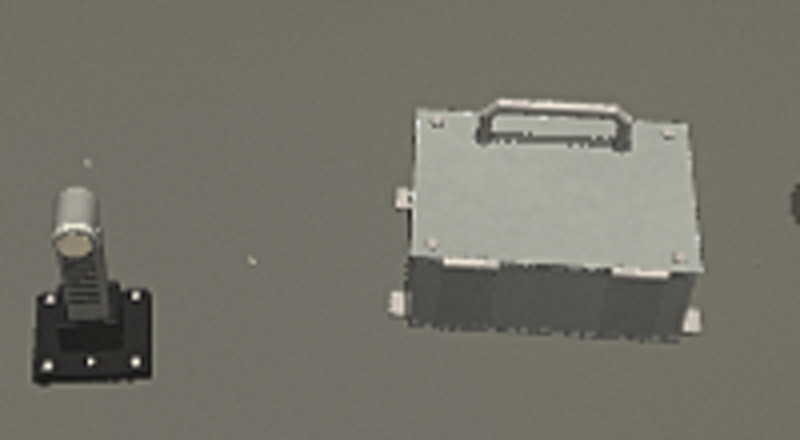

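```bash
python3 - <<'E'
from h import *
c=capture("top"); f=lambda P,z,o=(150,140):to_plane(c,np.array(P)/4+o,z)[:,:2]
A=f([(118,85),(340,147),(295,310),(68,245)],.079); print(A.round(4),A.mean(0))
dd=lambda a,b:np.degrees(np.arctan2(*(b-a)[::-1]))
print(dd(A[1],A[0])-90,dd(A[2],A[3])-90,dd(A[3],A[0]),dd(A[2],A[1]),np.linalg.norm(A-np.roll(A,1,0),axis=1))
H=f([(125,229),(248,261)],.119);print(H,H.mean(0),dd(H[1],H[0])-90)
D=f([(563,151),(632,160),(624,228),(554,217)],.013);print(D,D.mean(0),dd(D[1],D[0])-90,dd(D[2],D[3])-90,dd(D[3],D[0]),dd(D[2],D[1]))
c=capture("scene")
D=f([(137,296),(50,300),(48,367),(136,361)],.013,(180,130));print(D,D.mean(0),dd(D[0],D[1])-90,dd(D[0],D[3]),dd(D[1],D[2]))
# head mid in top, lens etc.
A=f([(418,110),(688,125),(700,270),(408,257)],.079,(180,130));print(A,A.mean(0))
H=f([(497,103),(617,108)],.119,(180,130));print(H,H.mean(0),dd(H[0],H[1])-90)
E
```

```text
[[0.6346 0.2477]
 [0.5737 0.0492]
 [0.4295 0.0906]
 [0.4909 0.2912]] [0.53217322 0.16966399]
-17.04983212735948 -17.03031805269697 -16.8610518992735 -16.00417826898318 [0.1501218  0.20762369 0.1500745  0.2098678 ]
[[0.49856462 0.23391439]
 [0.46864738 0.12761569]] [0.483606   0.18076504] -15.718994376136322
[[ 0.57758432 -0.15338137]
 [ 0.56778727 -0.21675022]
 [ 0.5047109  -0.20696591]
 [ 0.5162814  -0.1431145 ]] [ 0.54159097 -0.180053  ] -8.788547003393234 -10.271097814837361 -9.507523957331284 -8.8173643220415
[[ 0.52223159 -0.14237106]
 [ 0.51206356 -0.2067878 ]
 [ 0.57532697 -0.21554975]
 [ 0.58355188 -0.15232737]] [ 0.5482935 -0.179259 ] -188.96999225486425 -9.222388750934787 -7.885269441561075
[[0.43861931 0.09480803]
 [0.49960098 0.29286164]
 [0.64131667 0.24736927]
 [0.58461968 0.0484699 ]] [0.54103916 0.17087721]
[[0.4846778  0.14126383]
 [0.50907934 0.22650952]] [0.49687857 0.18388668] -15.97374456913768
```

```bash
cat >> h.py <<'E'
from scipy.spatial.transform import Rotation as Ro
def go(pos,yaw=None,n=10):
    o=get_obs();R=Ro.from_rotvec(o["tool_rot"]).as_matrix()
    d=R.T@(np.array(pos)-o["tcp_pos"])*100
    y=np.degrees(np.arctan2(R[1,0],R[0,0]))
    print("t",round(float(o["time_s"]),2),"tcp",np.round(o["tcp_pos"],4),"yaw",round(y,2),"z",R[:,2].round(3),"F",np.round(o["contact_force"],1),"q",np.round(o["q"],2),"open",round(float(o["opening"]),4))
    print("total cm",d.round(2),"per row",(d/n).round(3), "turn(tool)",None if yaw is None else round(-((yaw-y+180)%360-180),2))
E
python3 -c "
from h import *
go([.5,-.2,.26],73.2,12)"
```

```text
t 2.4 tcp [ 0.1901 -0.6215  0.2376] yaw 17.01 z [-0.  0. -1.] F [-0.2 -0.8  0. ] q [ 1.25  0.61 -0.01  1.42  0.01  1.1  -0.04] open 0.0932
total cm [ 41.96 -31.25  -2.23] per row [ 3.497 -2.604 -0.186] turn(tool) -56.19
```

Call:
send_rows:
  increments:
    - [[3.5, -2.6, -0.2], 0]
    - [[3.5, -2.6, -0.2], 0]
    - [[3.5, -2.6, -0.2], 0]
    - [[3.5, -2.6, -0.2], 0]
    - [[3.5, -2.6, -0.2], 0]
    - [[3.5, -2.6, -0.2], 0]
    - [[3.5, -2.6, -0.2], 0]
    - [[3.5, -2.6, -0.2], 0]
    - [[3.5, -2.6, -0.2], 0]
    - [[3.5, -2.6, -0.2], 0]
    - [[3.5, -2.6, -0.2], 0]
    - [[3.5, -2.6, -0.2], 0]
  grip: 4

```text
time_s: 3.9
tcp_pos: [0.5013, -0.1993, 0.262]
tool_rot: [3.107, 0.464, 0.001]
contact_force: [0.9, 0.4, -0.1]
opening: 0.0399
```

```bash
python3 -c "
from h import *
go([.491,.186,.23],73.2,10)"
```

```text
t 3.9 tcp [ 0.5013 -0.1993  0.262 ] yaw 16.99 z [ 0.001 -0.    -1.   ] F [ 0.9  0.4 -0.1] q [ 0.4   0.42 -0.09  1.71  0.04  1.01 -0.98] open 0.0399
total cm [ 10.27 -37.15   3.19] per row [ 1.027 -3.715  0.319] turn(tool) -56.21
```

Call:
send_rows:
  increments:
    - [[1.03, -3.72, 0], 0]
    - [[1.03, -3.72, 0], 0]
    - [[1.03, -3.72, 0], 0]
    - [[1.03, -3.72, 0], 0]
    - [[1.03, -3.72, 0], 0]
    - [[1.03, -3.72, 0], 0]
    - [[1.03, -3.72, 0], 0]
    - [[1.03, -3.72, 0], 0]
    - [[1.03, -3.72, 0], 0]
    - [[1.03, -3.72, 0], 0]

```text
time_s: 5.15
tcp_pos: [0.4902, 0.1867, 0.2619]
tool_rot: [-3.107, -0.464, -0.001]
contact_force: [0.1, -0.2, 0.4]
opening: 0.04
```

Call:
send_rows:
  increments:
    - [[0, 0, 0.6], -8.0]
    - [[0, 0, 0.6], -8.0]
    - [[0, 0, 0.6], -8.0]
    - [[0, 0, 0.6], -8.0]
    - [[0, 0, 0.6], -8.0]
    - [[0, 0, 0.6], -8.0]
    - [[0, 0, 0.6], -8.2]
    - [[0, 0, 0], 0]

```text
time_s: 6.15
tcp_pos: [0.49, 0.1852, 0.2194]
tool_rot: [-2.523, -1.87, 0.001]
contact_force: [-0.0, 0.4, 0.3]
opening: 0.0398
```

```bash
python3 - <<'E'
from h import *
go([.491,.186,.114],73.2,8)
for n in ("top","scene"):
    c=capture(n);print([(np.round(d["position"],4).tolist(),round(d["confidence"],2)) for d in tip_of(c,"cover_handle")][:1])
    save(c,n+"2.png",(120,120,320,270) if n=="top" else (230,70,430,220),4)
E
```

```text
t 6.15 tcp [0.49   0.1852 0.2194] yaw 73.09 z [-0.001 -0.    -1.   ] F [-0.   0.4  0.3] q [-0.11  0.47 -0.43  1.8   0.24  0.92 -0.94] open 0.0398
total cm [ 0.11  0.08 10.54] per row [0.014 0.01  1.317] turn(tool) -0.11
[([0.4909, 0.1889, 0.1155], 0.71)]
[([0.4936, 0.1837, 0.1137], 0.86)]
```

View pics/scene2.png

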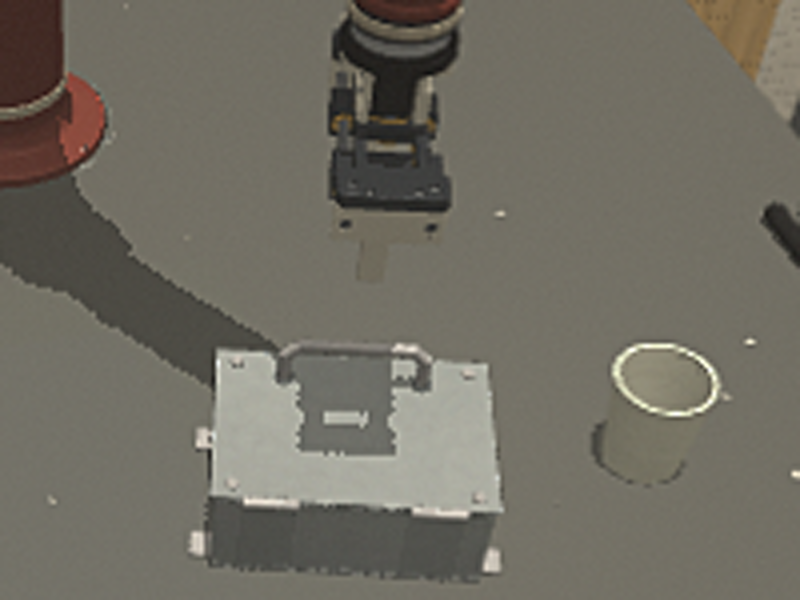

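Call:
send_rows:
  increments:
    - [[0, 0.1, 1.8], 0]
    - [[0, 0.1, 1.8], 0]
    - [[0, 0, 1.8], 0]
    - [[0, 0, 1.8], 0]
    - [[0, 0, 1.6], 0]
    - [[0, 0, 1.6], 0]
    - [[0, 0, 0], 0]

```text
time_s: 7.22
tcp_pos: [0.4914, 0.1846, 0.1146]
tool_rot: [-2.522, -1.873, 0.004]
contact_force: [0.8, 1.1, -0.1]
opening: 0.0396
```

Call:
send_rows:
  increments:
    - [[0, 0, 0], 0]
    - [[0, 0, 0], 0]
    - [[0, 0, 0], 0]
    - [[0, 0, 0], 0]
  grip: 0
  grip_force: 25

```text
time_s: 7.72
tcp_pos: [0.4908, 0.1855, 0.116]
tool_rot: [-2.52, -1.873, 0.002]
contact_force: [-2.8, 0.6, 3.5]
opening: 0.0092
```

```bash
python3 - <<'E'
from h import *
go([.491,.186,.114],73.2,8)
for n in ("top","scene"):
    c=capture(n);print([(np.round(d["position"],4).tolist(),round(d["confidence"],2)) for d in tip_of(c,"cover_handle")][:1])
    save(c,n+"3.png",(120,120,320,270) if n=="top" else (230,70,430,220),4)
E
```

```text
t 7.72 tcp [0.4908 0.1855 0.116 ] yaw 73.24 z [-0.002  0.    -1.   ] F [-2.8  0.6  3.5] q [-0.16  0.61 -0.37  1.91  0.33  0.68 -1.02] open 0.0092
total cm [0.05 0.   0.2 ] per row [0.006 0.    0.025] turn(tool) 0.04
[([0.4888, 0.1864, 0.1176], 0.71)]
[([0.4909, 0.1844, 0.1132], 0.63)]
```

```bash
python3 - <<'E'
import numpy as np
t=np.radians(np.linspace(0,90,21));s=-12.5*np.cos(t)+3.9*np.sin(t);h=12.5*np.sin(t)+3.9*np.cos(t)
print(np.c_[np.diff(s),-np.diff(h)].round(2).tolist())
E
```

```text
[[0.34, -0.97], [0.42, -0.94], [0.49, -0.9], [0.56, -0.86], [0.63, -0.81], [0.69, -0.76], [0.75, -0.71], [0.8, -0.65], [0.85, -0.58], [0.89, -0.51], [0.93, -0.44], [0.96, -0.37], [0.99, -0.29], [1.01, -0.21], [1.02, -0.13], [1.03, -0.05], [1.03, 0.03], [1.02, 0.11], [1.01, 0.19], [0.99, 0.27]]
```

Call:
send_rows:
  increments:
    - [[0, 0.34, -0.97], 0]
    - [[0, 0.42, -0.94], 0]
    - [[0, 0.49, -0.9], 0]
    - [[0, 0.56, -0.86], 0]
    - [[0, 0.63, -0.81], 0]

```text
time_s: 8.55
tcp_pos: [0.5124, 0.1789, 0.1601]
tool_rot: [-2.517, -1.872, 0.008]
contact_force: [-7.0, 4.1, -2.0]
opening: 0.0093
```

```bash
python3 - <<'E'
from h import *
go([.491,.186,.114],73.2,8)
c=capture("scene");print([(np.round(d["position"],4).tolist(),round(d["confidence"],2)) for d in tip_of(c,"cover_handle")][:1])
save(c,"scene4.png",(230,70,430,220),4)
E
```

```text
t 8.55 tcp [0.5124 0.1789 0.1601] yaw 73.28 z [-0.007  0.    -1.   ] F [-7.   4.1 -2. ] q [-0.11  0.57 -0.4   1.82  0.29  0.82 -0.95] open 0.0093
total cm [ 0.08 -2.22  4.63] per row [ 0.009 -0.278  0.579] turn(tool) 0.08
[([0.5142, 0.1791, 0.1551], 0.76)]
```

View pics/scene4.png

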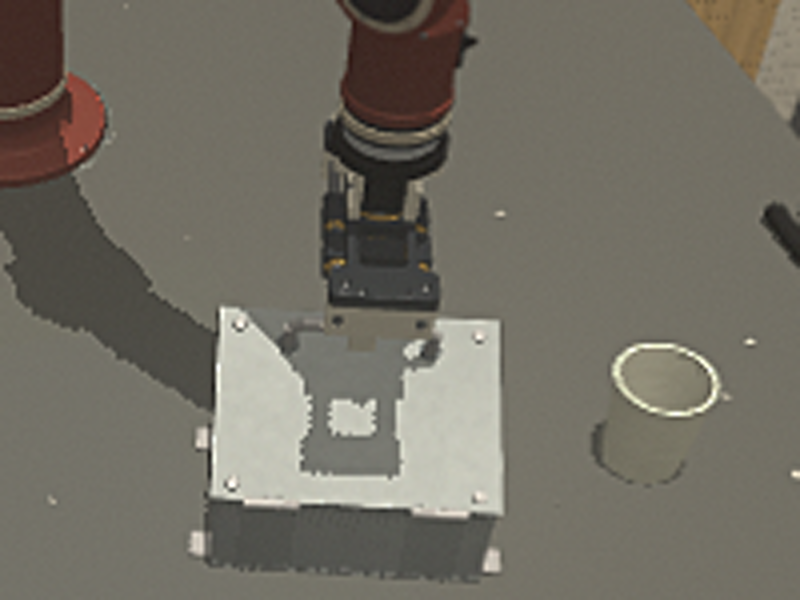

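Cover is rising (front edge from row ~355 to ~315 in the crop), with forces under 10 N. Continue.

Call:
send_rows:
  increments:
    - [[0, 0.69, -0.76], 0]
    - [[0, 0.75, -0.71], 0]
    - [[0, 0.8, -0.65], 0]
    - [[0, 0.85, -0.58], 0]
    - [[0, 0.89, -0.51], 0]
    - [[0, 0.93, -0.44], 0]
    - [[0, 0.96, -0.37], 0]

```text
time_s: 9.52
tcp_pos: [0.5681, 0.1619, 0.2028]
tool_rot: [-2.517, -1.873, 0.009]
contact_force: [-8.8, 0.7, 8.1]
opening: 0.0091
```

Call:
send_rows:
  increments:
    - [[0, 0.99, -0.29], 0]
    - [[0, 1.01, -0.21], 0]
    - [[0, 1.02, -0.13], 0]
    - [[0, 1.03, -0.05], 0]
    - [[0, 1.03, 0.03], 0]

```text
time_s: 10.15
tcp_pos: [0.6198, 0.146, 0.2088]
tool_rot: [-2.522, -1.872, 0.002]
contact_force: [-5.3, 0.8, 4.4]
opening: 0.0092
```

```bash
python3 - <<'E'
from h import *
go([.491,.186,.114],73.2,8)
for n in ("top","scene"):
  c=capture(n);print([(np.round(d["position"],4).tolist(),round(d["confidence"],2)) for d in tip_of(c,"cover_handle")][:1],[(np.round(d["position"],4).tolist(),round(d["confidence"],2)) for d in tip_of(c,"cover_hinge")][:1])
save(c,"scene5.png",(230,70,430,220),4)
E
```

```text
t 10.15 tcp [0.6198 0.146  0.2088] yaw 73.19 z [-0.002 -0.    -1.   ] F [-5.3  0.8  4.4] q [-0.03  0.65 -0.4   1.49  0.28  1.06 -0.79] open 0.0092
total cm [  0.11 -13.47   9.5 ] per row [ 0.014 -1.684  1.188] turn(tool) -0.01
[([0.4626, -0.435, -0.0007], 0.56)] []
[([0.6247, 0.1446, 0.2048], 0.9)] [([0.6102, 0.1497, 0.0783], 0.85)]
```

View pics/scene5.png

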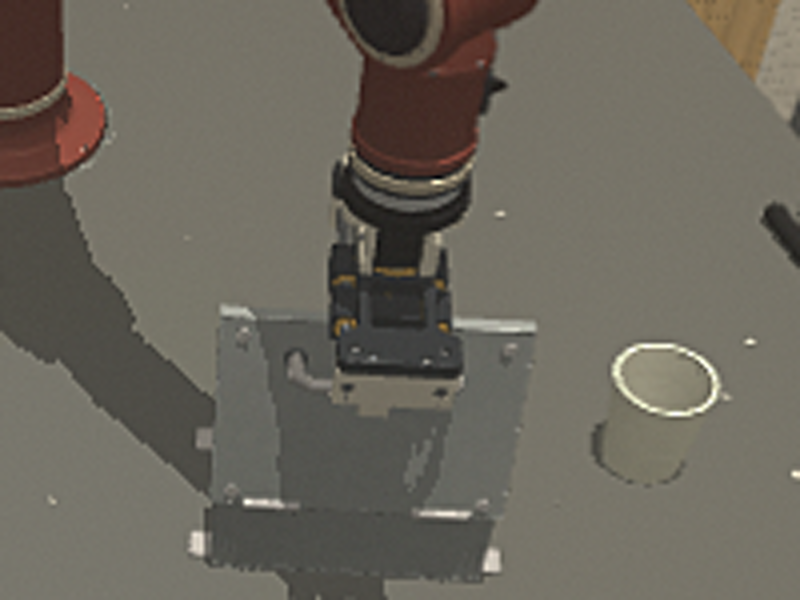

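Call:
send_rows:
  increments:
    - [[0, 1.02, 0.11], 0]
    - [[0, 1.01, 0.19], 0]
    - [[0, 0.99, 0.27], 0]
    - [[0, 0, 0], 0]

```text
time_s: 10.95
tcp_pos: [0.6504, 0.1366, 0.2012]
tool_rot: [2.522, 1.871, 0.002]
contact_force: [-0.3, -0.2, 1.3]
opening: 0.0091
```

```bash
python3 - <<'E'
from h import *
go([.6478,.138,.200],73.2,1)
for n in ("top","scene"):
  c=capture(n);print([(np.round(d["position"],4).tolist(),round(d["confidence"],2)) for d in tip_of(c,"cover_handle")][:1],[(np.round(d["position"],4).tolist(),round(d["confidence"],2)) for d in tip_of(c,"cover_hinge")][:1])
  save(c,n+"6.png",(120,120,320,270) if n=="top" else (230,70,430,220),4)
E
```

```text
t 10.95 tcp [0.6504 0.1366 0.2012] yaw 73.15 z [ 0.002 -0.001 -1.   ] F [-0.3 -0.2  1.3] q [-0.02  0.7  -0.4   1.42  0.29  1.08 -0.77] open 0.0091
total cm [ 0.06 -0.29  0.12] per row [ 0.057 -0.294  0.122] turn(tool) -0.05
[] []
[([0.6549, 0.1321, 0.1971], 0.78)] [([0.6094, 0.1524, 0.0786], 0.67)]
```

View pics/scene6.png

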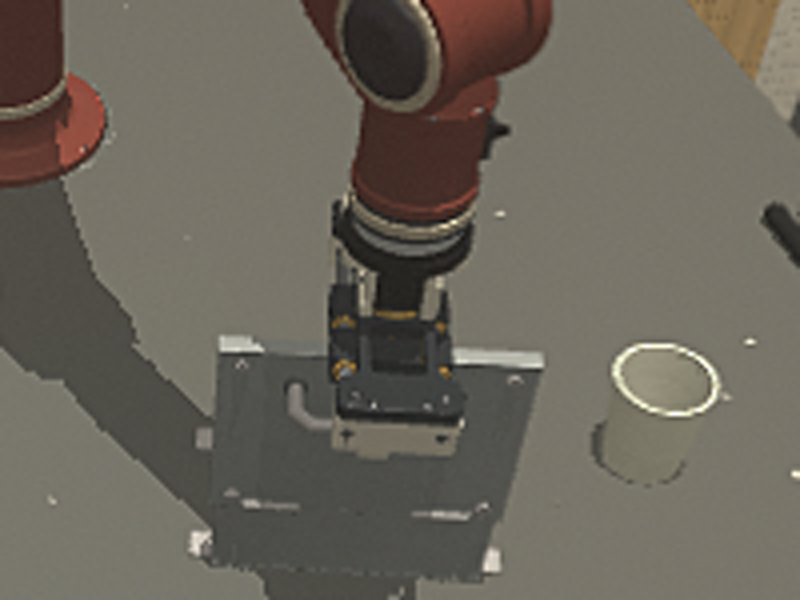

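View pics/top6.png

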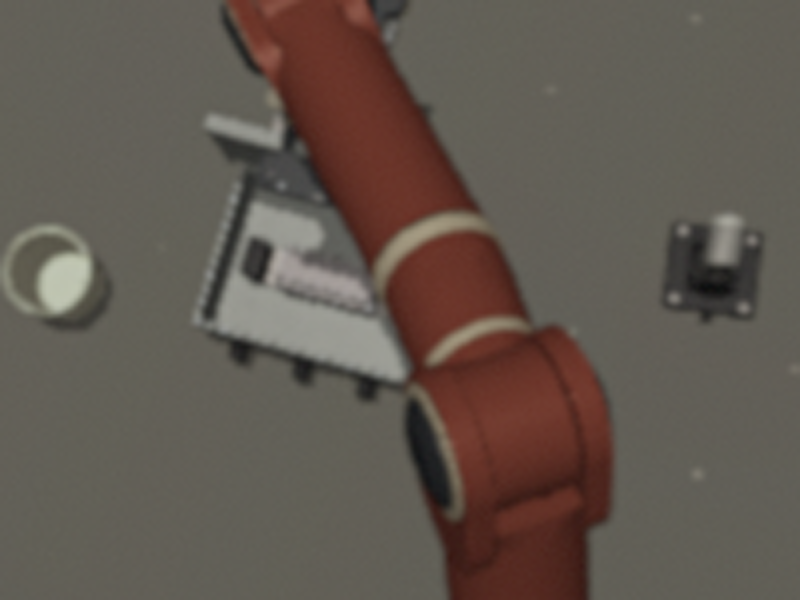

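Call:
send_rows:
  increments:
    - [[0, 0, 0], 0]
    - [[0, 0, 0], 0]
    - [[0, 0, 0], 0]
  grip: 2.4

```text
time_s: 11.62
tcp_pos: [0.6488, 0.138, 0.2015]
tool_rot: [-2.521, -1.874, 0.0]
contact_force: [-0.4, -0.3, 1.0]
opening: 0.024
```

Call:
send_rows:
  increments:
    - [[0, 0, -1.0], 0]
    - [[0, 0, -1.5], 0]
    - [[0, 0, -2], 0]
    - [[0, 0, -2.5], 0]
    - [[0, 0, -3], 0]

```text
time_s: 12.25
tcp_pos: [0.6491, 0.1376, 0.3034]
tool_rot: [2.522, 1.873, 0.001]
contact_force: [0.4, -1.1, -0.1]
opening: 0.024
```

```bash
python3 - <<'E'
from h import *
go([.45,-.05,.3],163,10)
E
```

```text
t 12.25 tcp [0.6491 0.1376 0.3034] yaw 73.21 z [ 0.001  0.    -1.   ] F [ 0.4 -1.1 -0.1] q [-0.02  0.62 -0.42  1.27  0.25  1.3  -0.73] open 0.024
total cm [-23.71 -13.64   0.32] per row [-2.371 -1.364  0.032] turn(tool) -89.79
```

```bash
python3 - <<'E'
from h import *
go([.544,-.179,.25],171,10)
E
```

```text
t 12.25 tcp [0.6491 0.1376 0.3034] yaw 73.21 z [ 0.001  0.    -1.   ] F [ 0.4 -1.1 -0.1] q [-0.02  0.62 -0.42  1.27  0.25  1.3  -0.73] open 0.024
total cm [-33.35  -0.92   5.32] per row [-3.335 -0.092  0.532] turn(tool) -97.79
```

Call:
send_rows:
  increments:
    - [[-3.33, -0.1, 0], 0]
    - [[-3.33, -0.1, 0], 0]
    - [[-3.33, -0.1, 0], 0]
    - [[-3.33, -0.1, 0], 0]
    - [[-3.33, -0.1, 0], 0]
    - [[-3.33, -0.1, 0], 0]
    - [[-3.33, -0.1, 0], 0]
    - [[-3.33, -0.1, 0], 0]
    - [[-3.33, -0.1, 0], 0]
    - [[-3.33, -0.1, 0], 0]

```text
time_s: 13.5
tcp_pos: [0.5434, -0.1793, 0.303]
tool_rot: [2.52, 1.872, 0.002]
contact_force: [-0.5, -0.3, -0.4]
opening: 0.0241
```

Call:
send_rows:
  increments:
    - [[0, 0, 0.5], -8.9]
    - [[0, 0, 0.5], -8.9]
    - [[0, 0, 0.5], -8.9]
    - [[0, 0, 0.5], -8.9]
    - [[0, 0, 0.5], -8.9]
    - [[0, 0, 0.5], -8.9]
    - [[0, 0, 0.5], -8.9]
    - [[0, 0, 0.5], -8.9]
    - [[0, 0, 0.5], -8.9]
    - [[0, 0, 0.5], -8.9]
    - [[0, 0, 0], -8.8]
  grip: 9.3

```text
time_s: 14.88
tcp_pos: [0.5436, -0.1786, 0.2524]
tool_rot: [0.239, 3.132, -0.001]
contact_force: [0.0, 1.0, -0.3]
opening: 0.0933
```

```bash
python3 - <<'E'
from h import *
go([.544,-.179,.094],171,10)
for n in ("top","scene"):
  c=capture(n)
  for t in ("cover_handle","cover_hinge","block_top","dock","torch_grip","torch_lens"):
     print(n,t,[(np.round(d["position"],4).tolist(),round(d["confidence"],2)) for d in tip_of(c,t)][:1])
  save(c,n+"7.png",(120,100,340,270) if n=="top" else (170,70,390,240),3.6)
E
```

```text
t 14.88 tcp [ 0.5436 -0.1786  0.2524] yaw 171.26 z [ 0.001 -0.001 -1.   ] F [ 0.   1.  -0.3] q [ 0.79  0.6  -0.84  1.62  0.48  1.14  1.25] open 0.0933
total cm [-0.03 -0.02 15.84] per row [-0.003 -0.002  1.584] turn(tool) 0.26
top cover_handle [([0.6484, 0.1388, 0.2017], 0.71)]
top cover_hinge [([0.607, 0.1492, 0.0773], 0.67)]
top block_top [([0.539, 0.1747, 0.0517], 0.6)]
top dock [([0.5438, -0.1791, 0.0013], 0.53)]
top torch_grip [([0.5454, -0.1828, 0.0948], 0.46)]
top torch_lens [([0.5669, -0.1858, 0.1379], 0.44)]
scene cover_handle [([0.4622, -0.434, 0.0018], 0.74)]
scene cover_hinge [([0.6092, 0.1503, 0.0767], 0.97)]
scene block_top []
scene dock [([0.5452, -0.1811, 0.0022], 0.79)]
scene torch_grip [([0.5418, -0.1763, 0.0945], 0.53)]
scene torch_lens [([0.572, -0.1816, 0.1337], 0.67)]
```

View pics/scene7.png

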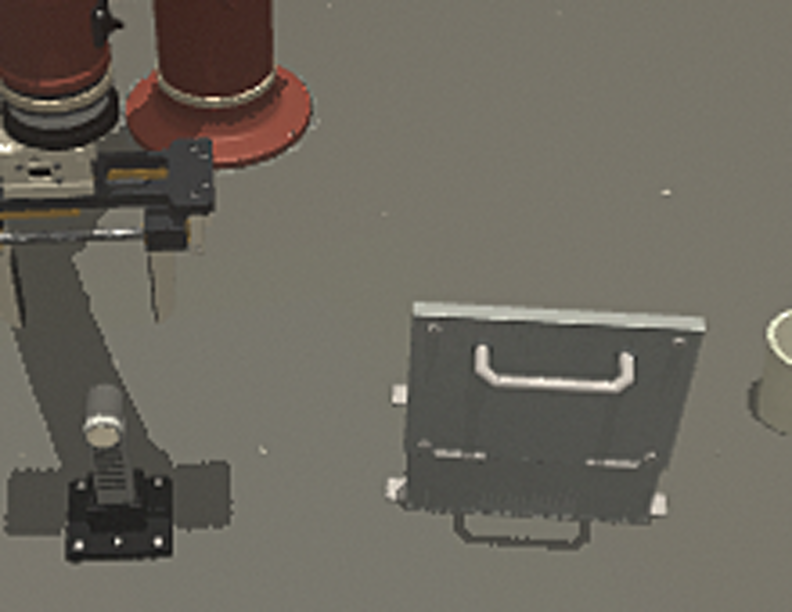

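View pics/top7.png

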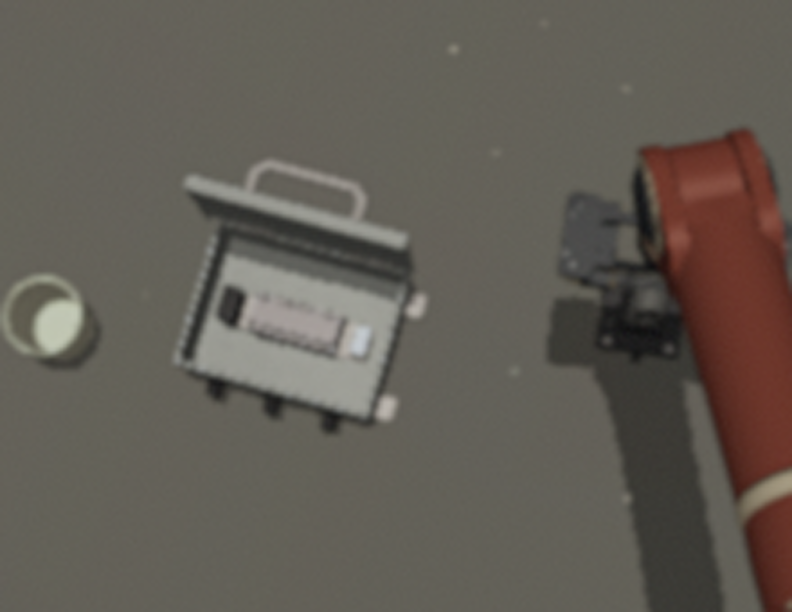

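Call:
send_rows:
  increments:
    - [[0, 0, 2], 0.3]
    - [[0, 0, 2], 0]
    - [[0, 0, 2], 0]
    - [[0, 0, 2], 0]
    - [[0, 0, 2], 0]
    - [[0, 0, 2], 0]
    - [[0, 0, 2], 0]
    - [[0, 0, 1.8], 0]
    - [[0, 0, 0], 0]

```text
time_s: 16.7
tcp_pos: [0.5425, -0.1783, 0.0922]
tool_rot: [-0.254, -3.128, -0.001]
contact_force: [0.7, -0.3, 0.4]
opening: 0.0928
```

Call:
send_rows:
  increments:
    - [[0, 0, 0], 0]
    - [[0, 0, 0], 0]
    - [[0, 0, 0], 0]
    - [[0, 0, 0], 0]
    - [[0, 0, 0], 0]
    - [[0, 0, 0], 0]
  grip: 0
  grip_force: 25

```text
time_s: 17.45
tcp_pos: [0.5434, -0.1784, 0.0935]
tool_rot: [-0.255, -3.131, -0.0]
contact_force: [0.1, 0.4, -0.3]
opening: 0.0376
```

```bash
python3 - <<'E'
from h import *
go([.544,-.179,.094],171,10)
for n in ("top","scene"):
  c=capture(n)
  for t in ("torch_grip","torch_lens"):
     print(n,t,[(np.round(d["position"],4).tolist(),round(d["confidence"],2)) for d in tip_of(c,t)][:1])
  save(c,n+"8.png",(220,120,380,240) if n=="top" else (120,110,280,230),4.5)
E
```

```text
t 17.45 tcp [ 0.5434 -0.1784  0.0935] yaw 170.7 z [-0.  0. -1.] F [ 0.1  0.4 -0.3] q [ 0.7   0.77 -0.7   1.79  0.66  0.83  1.08] open 0.0376
total cm [-0.07 -0.05 -0.05] per row [-0.007 -0.005 -0.005] turn(tool) -0.3
top torch_grip [([0.538, 0.1735, 0.0512], 0.47)]
top torch_lens []
scene torch_grip []
scene torch_lens [([0.5433, 0.419, -0.0028], 0.69)]
```

View pics/scene8.png

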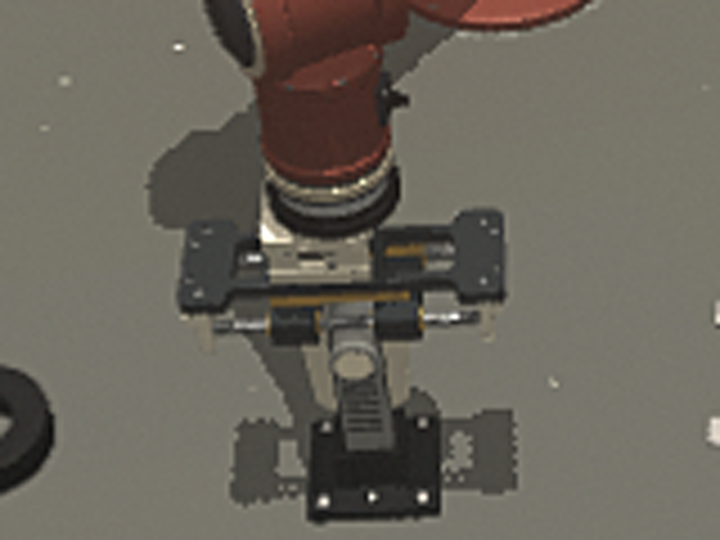

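Fingers still closing (37.6 mm) around the torch at about (365,400), centred. A few more rows.

Call:
send_rows:
  increments:
    - [[0, 0, 0], 0]
    - [[0, 0, 0], 0]
    - [[0, 0, 0], 0]
    - [[0, 0, 0], 0]
  grip_force: 30

```text
time_s: 18.25
tcp_pos: [0.5434, -0.1784, 0.0935]
tool_rot: [-0.255, -3.131, -0.0]
contact_force: [-1.2, 0.4, -0.1]
opening: 0.03
```

Call:
send_rows:
  increments:
    - [[0, 0, -1], 0]
    - [[0, 0, -1], 0]
    - [[0, 0, -1], 0]
    - [[0, 0, -1], 0]
    - [[0, 0, -1], 0]
    - [[0, 0, -1], 0]
    - [[0, 0, -1], 0]
    - [[0, 0, 0], 0]

```text
time_s: 19.25
tcp_pos: [0.544, -0.1784, 0.1645]
tool_rot: [0.254, 3.129, -0.0]
contact_force: [0.5, 0.5, -1.6]
opening: 0.0298
```

```bash
python3 - <<'E'
from h import *
go([.544,-.179,.094],171,10)
for n in ("top","scene"):
  c=capture(n)
  for t in ("torch_grip","torch_lens","dock"):
     print(n,t,[(np.round(d["position"],4).tolist(),round(d["confidence"],2)) for d in tip_of(c,t)][:1])
  save(c,n+"9.png",(220,120,380,240) if n=="top" else (120,110,280,230),4.5)
E
```

```text
t 19.25 tcp [ 0.544  -0.1784  0.1645] yaw 170.7 z [ 0.002 -0.    -1.   ] F [ 0.5  0.5 -1.6] q [ 0.75  0.69 -0.77  1.73  0.57  0.96  1.16] open 0.0298
total cm [ 0.   -0.06  7.05] per row [ 0.    -0.006  0.705] turn(tool) -0.3
top torch_grip []
top torch_lens []
top dock [([0.5435, -0.1789, 0.006], 0.74)]
scene torch_grip [([0.5439, -0.1773, 0.1646], 0.73)]
scene torch_lens [([0.5706, -0.1785, 0.2009], 0.87)]
scene dock [([0.5471, -0.1766, 0.0035], 0.93)]
```

View pics/scene9.png

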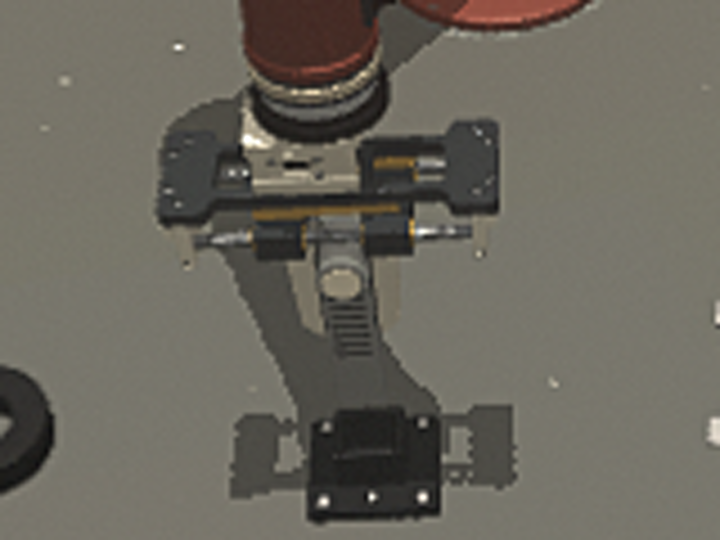

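Call:
send_rows:
  increments:
    - [[1.4, 0, 0], 0]
    - [[1.4, 0, 0], 0]
    - [[1.3, 0, 0], 0]
    - [[0, 0, 1.3], 0]
    - [[0, 0, 1.3], 0]
    - [[0, 0, 1.3], 0]
    - [[0, 0, 1.3], 0]
    - [[0, 0, 1.0], 0]
    - [[0, 0, 0], 0]

```text
time_s: 20.78
tcp_pos: [0.5025, -0.1716, 0.1005]
tool_rot: [-0.254, -3.13, -0.001]
contact_force: [-0.3, 0.3, -1.8]
opening: 0.0299
```

Call:
send_rows:
  increments:
    - [[0, 0, 0], 0]
    - [[-0.5, 0, 0], 0]
    - [[-0.7, 0, 0], 0]
    - [[-0.7, 0, 0], 0]
    - [[-0.7, 0, 0], 0]
  grip_force: 10

```text
time_s: 21.4
tcp_pos: [0.5284, -0.1761, 0.1013]
tool_rot: [-0.255, -3.13, 0.0]
contact_force: [-2.5, 1.4, -1.0]
opening: 0.03
```

```bash
python3 - <<'E'
from h import *
go([.544,-.179,.094],171,10)
for n in ("top","scene"):
  c=capture(n)
  for t in ("torch_grip","torch_lens"):
     print(n,t,[(np.round(d["position"],4).tolist(),round(d["confidence"],2)) for d in tip_of(c,t)][:1])
  save(c,n+"10.png",(220,120,380,240) if n=="top" else (120,110,280,230),4.5)
E
```

```text
t 21.4 tcp [ 0.5284 -0.1761  0.1013] yaw 170.7 z [-0.002 -0.    -1.   ] F [-2.5  1.4 -1. ] q [ 0.72  0.75 -0.71  1.83  0.65  0.82  1.08] open 0.03
total cm [-1.59 -0.04  0.73] per row [-0.159 -0.004  0.073] turn(tool) -0.3
top torch_grip [([0.5264, -0.1775, 0.0983], 0.6)]
top torch_lens []
scene torch_grip [([0.5245, -0.1763, 0.1015], 0.52)]
scene torch_lens []
```

View pics/scene10.png

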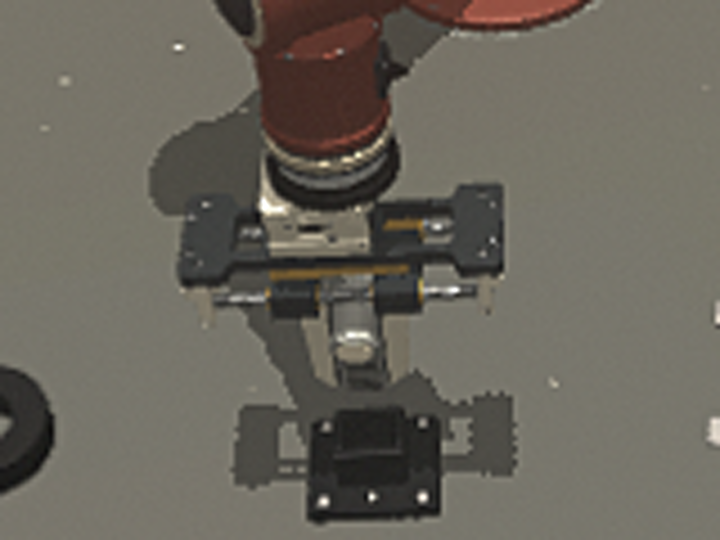

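Call:
send_rows:
  increments:
    - [[-0.7, 0, 0], 0]
    - [[-0.7, 0, 0], 0]
    - [[-0.7, 0, 0], 0]
    - [[-0.7, 0, 0], 0]
    - [[-0.7, 0, 0], 0]
    - [[0, 0, 0], 0]

```text
time_s: 22.45
tcp_pos: [0.5649, -0.1818, 0.1018]
tool_rot: [0.254, 3.128, 0.0]
contact_force: [-1.0, -0.7, -1.8]
opening: 0.0302
```

```bash
python3 - <<'E'
from h import *
go([.544,-.179,.094],171,10)
for n in ("top","scene"):
  c=capture(n)
  for t in ("torch_grip","torch_lens"):
     print(n,t,[(np.round(d["position"],4).tolist(),round(d["confidence"],2)) for d in tip_of(c,t)][:1])
  save(c,n+"11.png",(220,120,380,240) if n=="top" else (120,110,280,230),4.5)
E
```

```text
t 22.45 tcp [ 0.5649 -0.1818  0.1018] yaw 170.7 z [ 0.003 -0.    -1.   ] F [-1.  -0.7 -1.8] q [ 0.69  0.79 -0.71  1.73  0.65  0.87  1.11] open 0.0302
total cm [ 2.11 -0.06  0.78] per row [ 0.211 -0.006  0.078] turn(tool) -0.3
top torch_grip [([0.5434, -0.1792, 0.0014], 0.63)]
top torch_lens [([0.6094, 0.1482, 0.075], 0.53)]
scene torch_grip [([0.5511, -0.1795, 0.1068], 0.43)]
scene torch_lens [([0.5976, -0.1873, 0.1214], 0.44)]
```

View pics/scene11.png

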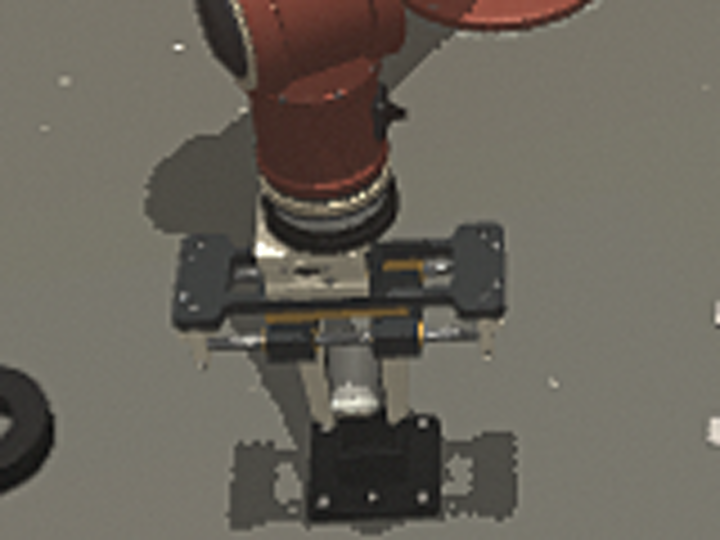

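Call:
send_rows:
  increments:
    - [[0, 0, 0], 0]
    - [[0, 0, 0], 0]
    - [[0, 0, -1.5], 0]
    - [[0, 0, -2], 0]
    - [[0, 0, -2], 0]
    - [[0, 0, -2], 0]
    - [[0, 0, -2], 0]
    - [[0, 0, 0], 0]
  grip_force: 40

```text
time_s: 23.75
tcp_pos: [0.5646, -0.1813, 0.1995]
tool_rot: [0.254, 3.126, -0.001]
contact_force: [-0.1, -0.3, -1.4]
opening: 0.0298
```

```bash
python3 - <<'E'
from h import *
go([.544,-.179,.094],171,10)
for n in ("top","scene"):
  c=capture(n)
  for t in ("torch_grip","torch_lens"):
     print(n,t,[(np.round(d["position"],4).tolist(),round(d["confidence"],2)) for d in tip_of(c,t)][:1])
  save(c,n+"12.png",(220,120,380,240) if n=="top" else (120,90,280,210),4.5)
E
```

```text
t 23.75 tcp [ 0.5646 -0.1813  0.1995] yaw 170.71 z [ 0.006 -0.001 -1.   ] F [-0.1 -0.3 -1.4] q [ 0.74  0.68 -0.79  1.64  0.54  1.06  1.19] open 0.0298
total cm [ 2.13 -0.1  10.54] per row [ 0.213 -0.01   1.054] turn(tool) -0.29
top torch_grip [([0.5531, -0.1806, 0.2015], 0.6)]
top torch_lens []
scene torch_grip [([0.5425, 0.1735, -0.005], 0.72)]
scene torch_lens [([0.599, -0.1858, 0.2176], 0.6)]
```

View pics/scene12.png

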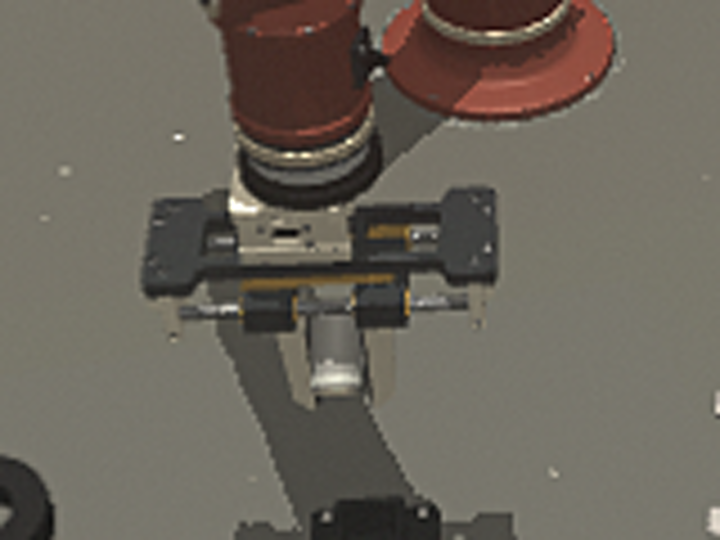

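View pics/top12.png

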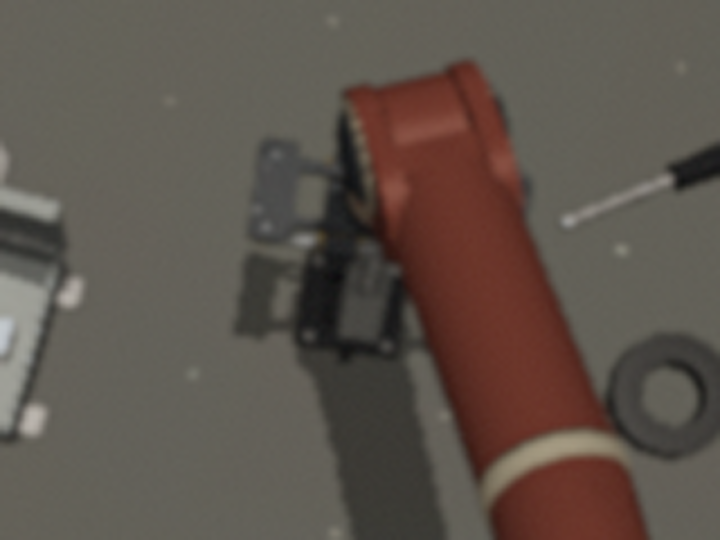

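```bash
python3 - <<'E'
from h import *
c=capture("top");s=capture("scene")
V=s["view"];cp=-V[:3,:3].T@V[:3,3];T=np.array([.5646,-.1813,.1995]);y=np.radians(-9.3)
X=np.array([np.cos(y),np.sin(y),0]);Z=np.array([0,0,1])
d=cp-T;d/=np.linalg.norm(d);print("elev",np.degrees(np.arcsin(d[2])),d@X)
for a in (20,25,30,35,40,45,50):
    r=np.radians(a);tx=X*np.cos(r)-Z*np.sin(r);tz=X*np.sin(r)+Z*np.cos(r)
    L=T+.025*tx+.04*tz
    print(a,"foot rear/front top cam",((proj(c,[T-.013*tx-.082*tz,T+.013*tx-.082*tz])-[220,120])*4.5).round(0).tolist(),"lens scene",((proj(s,[L])-[120,90])*4.5).round(0).tolist(),"ratio",round(float(tx@d),2), L.round(3))
save(s,"s13.png",(160,150,220,195),10)
E
```

```text
elev 44.63905979842278 0.7039943706084151
20 foot rear/front top cam [[359.0, 301.0], [362.0, 272.0]] lens scene [[336.0, 380.0]] ratio 0.42 [ 0.601 -0.187  0.229]
25 foot rear/front top cam [[358.0, 308.0], [361.0, 280.0]] lens scene [[336.0, 387.0]] ratio 0.34 [ 0.604 -0.188  0.225]
30 foot rear/front top cam [[358.0, 315.0], [360.0, 288.0]] lens scene [[337.0, 394.0]] ratio 0.26 [ 0.606 -0.188  0.222]
35 foot rear/front top cam [[357.0, 321.0], [359.0, 296.0]] lens scene [[337.0, 401.0]] ratio 0.17 [ 0.607 -0.188  0.218]
40 foot rear/front top cam [[357.0, 326.0], [358.0, 304.0]] lens scene [[338.0, 408.0]] ratio 0.09 [ 0.609 -0.189  0.214]
45 foot rear/front top cam [[357.0, 331.0], [358.0, 311.0]] lens scene [[339.0, 414.0]] ratio 0.0 [ 0.61  -0.189  0.21 ]
50 foot rear/front top cam [[357.0, 335.0], [357.0, 317.0]] lens scene [[340.0, 420.0]] ratio -0.09 [ 0.611 -0.189  0.206]
```

View pics/s13.png

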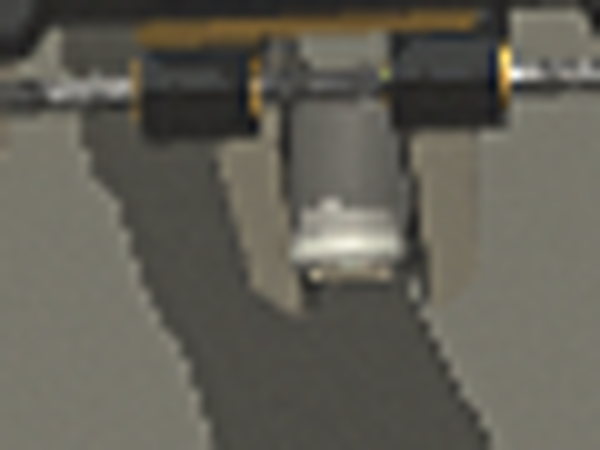

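```bash
python3 - <<'E'
from h import *
go([.48,-.04,.11],155,6)
E
```

```text
t 24.15 tcp [ 0.5628 -0.1816  0.1959] yaw 170.71 z [-0.001  0.    -1.   ] F [ 0.5  0.2 -1.9] q [ 0.74  0.68 -0.79  1.64  0.54  1.06  1.19] open 0.0298
total cm [10.45 12.63  8.6 ] per row [1.742 2.105 1.434] turn(tool) 15.71
```

Call:
send_rows:
  increments:
    - [[1.74, 2.1, 0], 0]
    - [[1.74, 2.1, 0], 0]
    - [[1.74, 2.1, 0], 0]
    - [[1.74, 2.1, 0], 0]
    - [[1.74, 2.1, 0], 0]
    - [[1.74, 2.1, 0], 0]
    - [[0, 0, 2.5], 7.9]
    - [[0, 0, 2.5], 7.8]
    - [[0, 0, 2.5], 0]
    - [[0, 0, 2.5], 0]
    - [[0, 0, 0.8], 0]
    - [[0, 0, 0], 0]

```text
time_s: 25.65
tcp_pos: [0.4805, -0.0402, 0.0884]
tool_rot: [-0.679, -3.067, -0.0]
contact_force: [-0.4, -0.1, -2.2]
opening: 0.0296
```

```bash
python3 - <<'E'
from h import *
go([.48,-.04,.074],155,6)
for n in ("top","scene"):
  c=capture(n)
  for t in ("torch_grip","torch_lens"):
     print(n,t,[(np.round(d["position"],4).tolist(),round(d["confidence"],2)) for d in tip_of(c,t)][:1])
  save(c,n+"14.png",(200,150,320,240) if n=="top" else (160,90,280,180),6)
E
```

```text
t 25.65 tcp [ 0.4805 -0.0402  0.0884] yaw 155.03 z [-0.  0. -1.] F [-0.4 -0.1 -2.2] q [ 0.44  0.65 -0.6   2.05  0.63  0.63  0.54] open 0.0296
total cm [ 0.06 -0.    1.44] per row [ 0.009 -0.001  0.24 ] turn(tool) 0.03
top torch_grip [([0.4715, -0.038, 0.0908], 0.68)]
top torch_lens []
scene torch_grip [([0.4708, -0.0361, 0.0927], 0.45)]
scene torch_lens [([0.511, -0.053, 0.1066], 0.71)]
```

View pics/scene14.png

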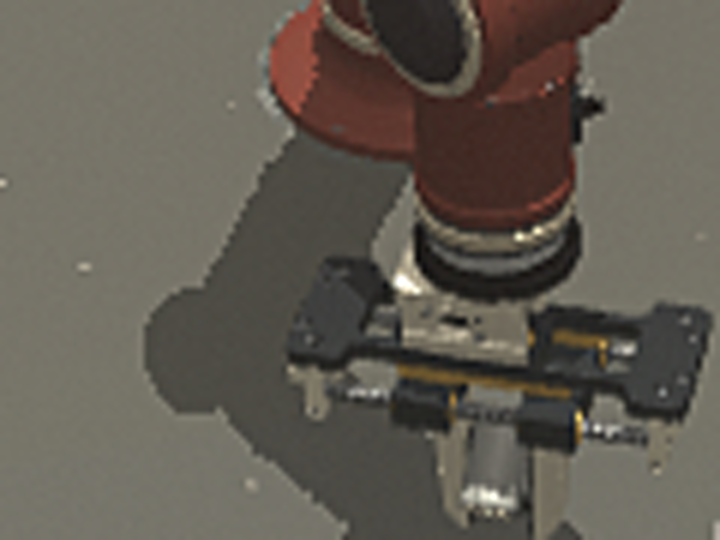

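View pics/top14.png

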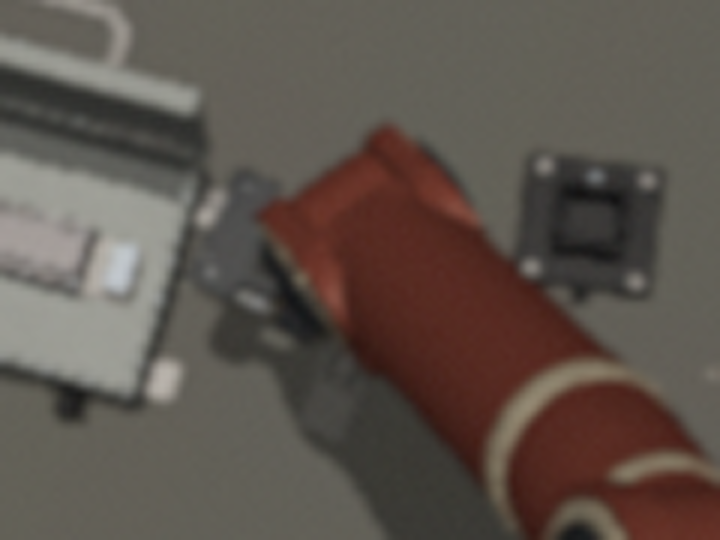

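Call:
send_rows:
  increments:
    - [[0, 0, 0.6], 0]
    - [[0, 0, 0.6], 0]
    - [[0, 0, 0.5], 0]
    - [[-0.4, 0, 0.3], 0]
    - [[-0.4, 0, 0.3], 0]
  grip_force: 15

```text
time_s: 26.58
tcp_pos: [0.4875, -0.0437, 0.0652]
tool_rot: [-0.679, -3.066, 0.0]
contact_force: [-1.2, 0.6, 1.0]
opening: 0.0297
```

```bash
python3 - <<'E'
from h import *
go([.48,-.04,.074],155,6)
for n in ("scene",):
  c=capture(n)
  for t in ("torch_grip","torch_lens"):
     print(n,t,[(np.round(d["position"],4).tolist(),round(d["confidence"],2)) for d in tip_of(c,t)][:1])
E
```

```text
t 26.57 tcp [ 0.4875 -0.0437  0.0652] yaw 155.02 z [-0.001 -0.    -1.   ] F [-1.2  0.6  1. ] q [ 0.42  0.7  -0.57  2.04  0.67  0.59  0.52] open 0.0297
total cm [ 0.84  0.02 -0.88] per row [ 0.139  0.004 -0.146] turn(tool) 0.02
scene torch_grip [([0.6525, 0.1353, 0.1978], 0.58)]
scene torch_lens [([0.5171, -0.0543, 0.082], 0.47)]
```

Contact is felt (vertical force −2 → +1 N). Continue the arc.

Call:
send_rows:
  increments:
    - [[-0.4, 0, 0.3], 0]
    - [[-0.4, 0, 0.3], 0]
    - [[-0.3, 0, 0.2], 0]
    - [[0, 0, 0], 0]

```text
time_s: 27.22
tcp_pos: [0.498, -0.0486, 0.0573]
tool_rot: [0.68, 3.067, 0.0]
contact_force: [-0.9, 0.3, -1.2]
opening: 0.0298
```

Call:
send_rows:
  increments:
    - [[0, 0, 0], 0]
    - [[0, 0, 0], 0]
    - [[0, 0, -2], 0]
    - [[0, 0, -3], 0]
    - [[0, 0, -3], 0]
    - [[0, 0, -3], 0]
    - [[0, 0, 0], 0]
  grip_force: 40

```text
time_s: 28.1
tcp_pos: [0.4992, -0.0483, 0.1693]
tool_rot: [0.679, 3.062, 0.001]
contact_force: [-0.1, -0.8, -2.6]
opening: 0.0302
```

```bash
python3 - <<'E'
from h import *
go([.48,-.04,.074],155,6)
for n in ("top","scene","top","scene"):
  c=capture(n)
  for t in ("torch_grip","torch_lens"):
     print(n,t,[(np.round(d["position"],4).tolist(),round(d["confidence"],2)) for d in tip_of(c,t)][:1])
  save(c,n+"15.png",(200,150,320,240) if n=="top" else (160,90,280,180),6)
E
```

```text
t 28.1 tcp [ 0.4992 -0.0483  0.1693] yaw 154.99 z [ 0.005 -0.    -1.   ] F [-0.1 -0.8 -2.6] q [ 0.53  0.56 -0.72  1.92  0.5   0.83  0.68] open 0.0302
total cm [ 2.13 -0.08  9.52] per row [ 0.356 -0.013  1.586] turn(tool) -0.01
top torch_grip [([0.4877, -0.0443, 0.1723], 0.62)]
top torch_lens []
scene torch_grip [([0.4811, -0.0403, 0.1697], 0.61)]
scene torch_lens [([0.5298, -0.0622, 0.1783], 0.68)]
top torch_grip [([0.4854, -0.0437, 0.1734], 0.46)]
top torch_lens [([0.4842, -0.0446, 0.1707], 0.69)]
scene torch_grip [([0.4813, -0.0426, 0.1709], 0.62)]
scene torch_lens [([0.5278, -0.0595, 0.1795], 0.75)]
```

View pics/scene15.png

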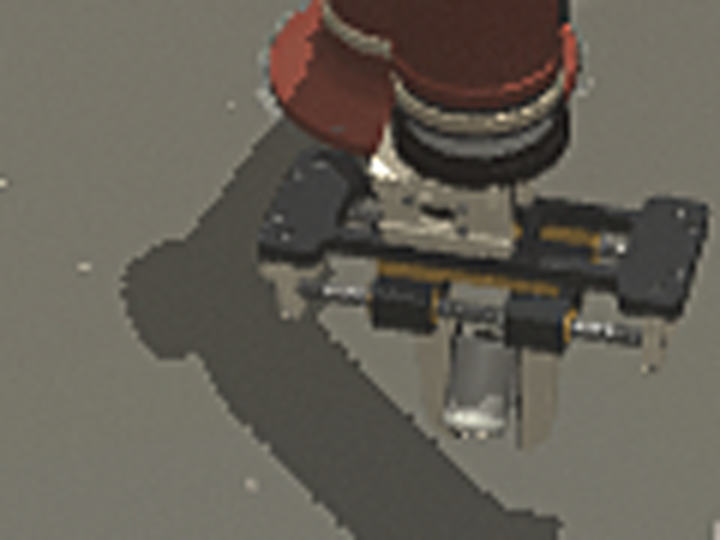

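View pics/top15.png

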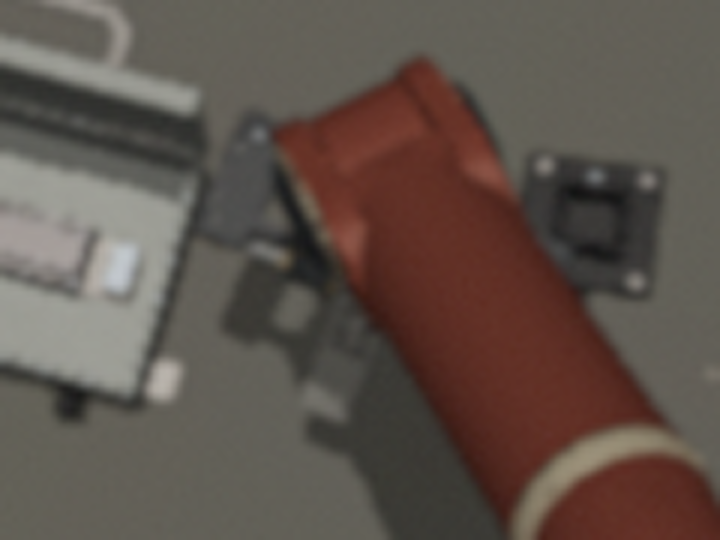

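```bash
python3 - <<'E'
from h import *
c=capture("top");s=capture("scene")
o=get_obs();T=o["tcp_pos"];y=np.radians(-25)
X=np.array([np.cos(y),np.sin(y),0]);Z=np.array([0,0,1])
for sh in (-.008,-.014,-.018):
  for a in (40,45,50,55):
    r=np.radians(a);tx=X*np.cos(r)-Z*np.sin(r);tz=X*np.sin(r)+Z*np.cos(r)
    G=T+sh*X; L=G+.025*tx+.04*tz
    print(sh,a,"foot rear/front top",((proj(c,[G-.013*tx-.082*tz,G+.013*tx-.082*tz])-[200,150])*6).round(0).tolist(),"lens/headtop scene",((proj(s,[L,L+.0145*tz])-[160,90])*6).round(0).tolist())
save(c,"t16.png",(235,190,285,230),14)
save(s,"s16.png",(220,135,260,170),16)
E
```

```text
-0.008 40 foot rear/front top [[329.0, 388.0], [343.0, 360.0]] lens/headtop scene [[472.0, 428.0], [466.0, 424.0]]
-0.008 45 foot rear/front top [[325.0, 395.0], [339.0, 369.0]] lens/headtop scene [[471.0, 436.0], [465.0, 435.0]]
-0.008 50 foot rear/front top [[322.0, 400.0], [334.0, 377.0]] lens/headtop scene [[471.0, 444.0], [464.0, 446.0]]
-0.008 55 foot rear/front top [[320.0, 404.0], [331.0, 384.0]] lens/headtop scene [[471.0, 451.0], [464.0, 456.0]]
-0.014 40 foot rear/front top [[324.0, 398.0], [339.0, 369.0]] lens/headtop scene [[475.0, 419.0], [469.0, 415.0]]
-0.014 45 foot rear/front top [[321.0, 404.0], [334.0, 378.0]] lens/headtop scene [[474.0, 427.0], [468.0, 426.0]]
-0.014 50 foot rear/front top [[318.0, 410.0], [330.0, 386.0]] lens/headtop scene [[474.0, 435.0], [468.0, 437.0]]
-0.014 55 foot rear/front top [[315.0, 414.0], [326.0, 394.0]] lens/headtop scene [[474.0, 442.0], [467.0, 446.0]]
-0.018 40 foot rear/front top [[322.0, 404.0], [336.0, 376.0]] lens/headtop scene [[477.0, 413.0], [471.0, 409.0]]
-0.018 45 foot rear/front top [[318.0, 411.0], [332.0, 384.0]] lens/headtop scene [[477.0, 421.0], [470.0, 420.0]]
-0.018 50 foot rear/front top [[315.0, 416.0], [327.0, 393.0]] lens/headtop scene [[476.0, 429.0], [470.0, 431.0]]
-0.018 55 foot rear/front top [[313.0, 421.0], [324.0, 400.0]] lens/headtop scene [[477.0, 436.0], [470.0, 440.0]]
```

View pics/t16.png

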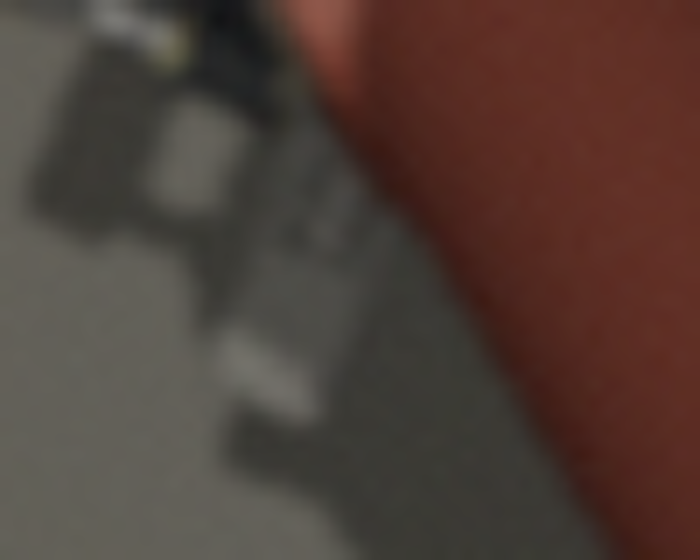

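View pics/s16.png

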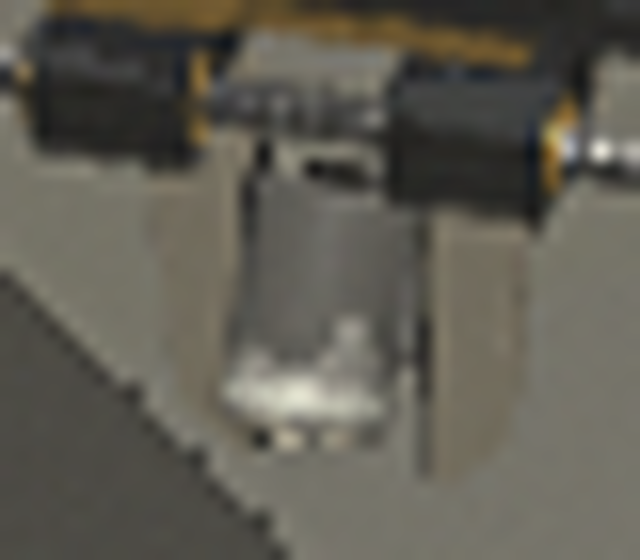

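```bash
python3 - <<'E'
from h import *
go([.4044,.2358,.174],155,12)
E
```

```text
t 28.8 tcp [ 0.4977 -0.0484  0.1674] yaw 155.01 z [-0.  0. -1.] F [ 0.6  0.6 -0.8] q [ 0.53  0.57 -0.72  1.92  0.5   0.84  0.68] open 0.0297
total cm [20.46 21.82 -0.66] per row [ 1.705  1.818 -0.055] turn(tool) 0.01
```

Call:
send_rows:
  increments:
    - [[0.8, 0.8, -1], 0]
    - [[1.7, 1.8, -1], 0]
    - [[1.8, 1.9, 0], 0]
    - [[1.9, 2.1, 0], 0]
    - [[1.9, 2.1, 0], 0]
    - [[1.9, 2.1, 0], 0]
    - [[1.9, 2.1, 0], 0]
    - [[1.9, 2.1, 0], 0]
    - [[1.9, 2.1, 0], 0]
    - [[1.9, 1.9, 0], 0]
    - [[1.7, 1.7, 0.7], 0]
    - [[1.1, 1.1, 0.7], 0]

```text
time_s: 30.3
tcp_pos: [0.4029, 0.2385, 0.1746]
tool_rot: [0.673, 3.068, 0.003]
contact_force: [-0.0, -0.7, -1.0]
opening: 0.0297
```

Call:
send_rows:
  increments:
    - [[0, 0, 0], 0]
    - [[0, 0, 0], 0]
    - [[0, 0, 0], 0]

```text
time_s: 30.68
tcp_pos: [0.4052, 0.2348, 0.1739]
tool_rot: [0.682, 3.066, 0.0]
contact_force: [-0.2, 0.2, -0.9]
opening: 0.0297
```

```bash
python3 - <<'E'
from h import *
go([.4044,.2358,.174],155,1)
for n in ("top","scene","top","scene"):
  c=capture(n)
  for t in ("torch_grip","torch_lens","block_top","cover_handle"):
     print(n,t,[(np.round(d["position"],4).tolist(),round(d["confidence"],2)) for d in tip_of(c,t)][:1])
  save(c,n+"17.png",(120,100,320,250) if n=="top" else (230,70,430,220),4)
E
```

```text
t 30.68 tcp [0.4052 0.2348 0.1739] yaw 154.93 z [ 0.001 -0.    -1.   ] F [-0.2  0.2 -0.9] q [-0.08  0.51 -0.72  2.    0.47  0.8   0.07] open 0.0297
total cm [ 0.12  0.06 -0.01] per row [ 0.116  0.058 -0.013] turn(tool) -0.07
top torch_grip [([0.4641, -0.4363, -0.0014], 0.64)]
top torch_lens []
top block_top [([0.54, 0.1736, 0.0509], 0.83)]
top cover_handle [([0.6471, 0.1356, 0.202], 0.95)]
scene torch_grip [([0.3897, 0.241, 0.1791], 0.46)]
scene torch_lens [([0.4349, 0.223, 0.1862], 0.69)]
scene block_top []
scene cover_handle [([0.6562, 0.1346, 0.2007], 0.74)]
top torch_grip [([0.5384, 0.1763, 0.0003], 0.41)]
top torch_lens []
top block_top [([0.5392, 0.1731, 0.0458], 0.95)]
top cover_handle [([0.65, 0.1386, 0.2028], 0.93)]
scene torch_grip [([0.3904, 0.2446, 0.1782], 0.58)]
scene torch_lens [([0.4347, 0.2219, 0.1828], 0.55)]
scene block_top []
scene cover_handle [([0.6538, 0.1343, 0.1991], 0.94)]
```

View pics/scene17.png

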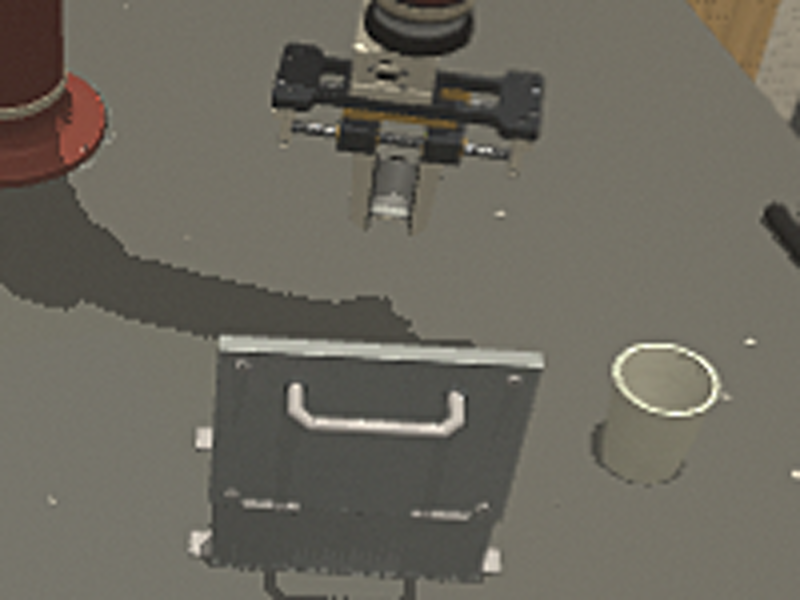

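View pics/top17.png

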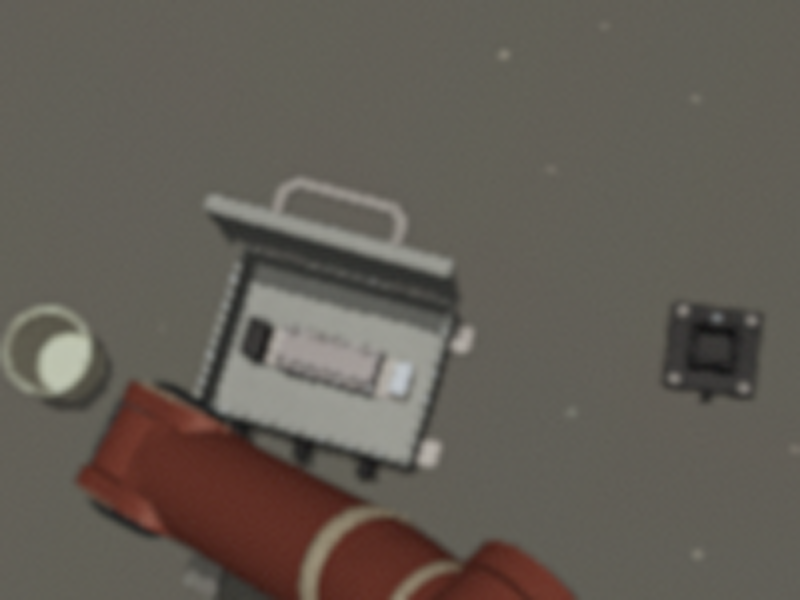

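Call:
send_rows:
  increments:
    - [[0, 0, 0], 0]
    - [[0, 0, 0], 0]
    - [[0, 0, 0], 0]
    - [[0, 0, 0], 0]
    - [[0, 0, 0], 0]
    - [[0, 0, 0], 0]
    - [[0, 0, 0], 0]
    - [[0, 0, 0], 0]
    - [[0, 0, 0], 0]
    - [[0, 0, 0], 0]
    - [[0, 0, 0], 0]
    - [[0, 0, 0], 0]

```text
time_s: 33.17
tcp_pos: [0.4049, 0.2353, 0.1735]
tool_rot: [-0.68, -3.067, -0.0]
contact_force: [-0.9, -0.2, -1.3]
opening: 0.0297
```

```bash
python3 - <<'E'
from h import *
go([.4044,.2358,.174],155,1)
a=cv2.imread("pics/scene17.png").astype(int)
for i in range(3):
  c=capture("scene")
  for t in ("torch_grip","torch_lens"):
     print(t,[(np.round(d["position"],4).tolist(),round(d["confidence"],2)) for d in tip_of(c,t)][:1])
save(c,"scene18.png",(230,70,430,220),4)
b=cv2.imread("pics/scene18.png").astype(int)
d=np.abs(a-b)[130:250,340:440].mean(2);print("diff torch area",d.mean(),d.max(),"all",np.abs(a-b).mean())
E
```

```text
t 33.17 tcp [0.4049 0.2353 0.1735] yaw 155.01 z [ 0.  0. -1.] F [-0.9 -0.2 -1.3] q [-0.08  0.51 -0.72  2.    0.47  0.8   0.07] open 0.0297
total cm [ 0.06  0.02 -0.05] per row [ 0.065  0.021 -0.051] turn(tool) 0.01
torch_grip [([0.3883, 0.2424, 0.1774], 0.72)]
torch_lens [([0.4348, 0.2233, 0.1863], 0.43)]
torch_grip [([0.6436, -0.4484, -0.0009], 0.73)]
torch_lens [([0.4364, 0.2259, 0.1871], 0.54)]
torch_grip [([0.3903, 0.2417, 0.1803], 0.66)]
torch_lens [([0.4352, 0.2243, 0.1858], 0.46)]
diff torch area 1.1684166666666667 46.333333333333336 all 0.9221548611111111
```

```bash
python3 -c "
from bench import *
print(finish_job())"
```

```text
the job is handed in; nothing more can be done
None
```

I raised the cover by its handle until it stood upright, then drew the torch straight up out of its dock. It finished held still in the air in front of the box, shining down on the terminal block. I handed the job in at about 33.5 s of the 58 s allowed.

**Tipping the torch:** the moves allow no tilting of the tool. I eased the grip to 10–15 N and turned the torch between the pads, first by pushing its foot against the dock cup, then by pivoting it on the bench. I then gripped at 40 N.

**Last checks:**
- **Cover:** about 91° from where the gripper let go. The camera estimates ran slightly higher, up to about 93°.
- **Torch:** held, with the finger opening steady at 29.7 mm. It showed no visible movement over about 2.5 s.
- **Beam:** the lens is about 18 cm from the block. The torch is tipped about 50° (±3°), and the line from lens to block is also about 50° down, so the beam should land within about 1 cm of the middle of the block.
- **Forces:** the wrist readings I saw stayed below about 12 N.
- **Other items:** I never went near the cup, tape roll or screwdriver.

**What was not ideal:** the torch slid about 14 mm backward in the pads while being tipped, so it is gripped off-centre. The angle and offset come from the cameras only; the two views agree to a few millimetres. In this last pose the overhead camera could not see the torch, because the arm hid it.

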